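# Stamp a bin tag and hold the shuttle out at the index post

### The job

Stamp the blank tag in the bench press: swing the crossbar lever all the way down to its stop, then let it come all the way back up while the sprung shuttle stays fully home. Then pull the shuttle out by its upright grip until its pointer is in line with the middle of the brass index post, and finish while still holding it there against its spring, steady on the mark. Leave the other things on the bench where they are.

Things in the scene. Friction and masses are not known exactly. Their poses are not given: they have to be found in the camera images.
- press: Grey fixed stamping press. Origin under the base, on the table, on the shuttle's centre line. Its -x is its front, roughly towards the robot; y to its left, z up. Base 14 mm thick, x -140 to 190, y -75 to 100 mm. Head x 30 to 180, y -45 to 45 mm, 120 to 190 mm up (ram guide down to 95). A boss and pivot shaft run right from the head to the lever.
- shuttle: Aluminium slide plate 46 mm wide, top 35 mm above the table, with tag nest (rear), upright grip (front) and pointer. Origin and axes are the press's when home, and travel with it. It slides out along the press's -x, at most 110 mm; a spring draws it home: 3.6 N at home, plus 0.9 N per 10 mm (7.5 to 11.5 N at the mark), slight friction.
- shuttle_grip (a point): Point in the shuttle's black upright grip, a block 16 mm thick along the press's x, 40 mm wide along y, standing from 35 to 107 mm above the table. The point is on its centre line, 84 mm above the table. It can be pinched from above across either pair of faces. At home it is 130 mm in front of the press head.
- pointer (a point): Tip of the shuttle's pointer, a steel bar 5 mm wide that sticks out to the left (press +y) from the shuttle plate, 38 mm above the table; the point is at the middle of its width. Moves with the shuttle.
- index_mark (a point): Centre of the brass index post: 12 mm along the press's x, 20 mm along y, top 57 mm above the table, on a dark clamp 34 x 28 mm on the rail left of the shuttle. Fixed; its place on the rail differs each time, 45 to 85 mm towards the front (press -x) of the pointer at home. Axes as the press. On the mark, pointer and post have equal press x (6 mm apart in y).
- lever (a joint): Angle of the press lever in rad: 0 = at rest, raised 40 degrees above level towards the front; 0.84 = at its lower stop, 8 degrees below level. It turns about a level axis (press y) 155 mm above the table and, at rest, 169 mm behind (press +x of) and 141 mm below lever_grip, 220 mm radius. A spring returns it, damped, to 0 in under half a second; pushing the crossbar takes about 3 N at the start and 10 N at the stop.
- lever_grip (a point): Centre of the lever's black round crossbar, 24 mm in diameter, 105 mm long along the press's y, at the lever's end on the right (press -y) side of the press, 220 mm from the turning axis. 296 mm above the table at rest, 124 mm at the stop. The lever's rod (16 mm thick) meets the bar near its inner (+y) end, 50 mm from this point. The bar turns with the lever.
- coupling_bin: Bystander: open blue parts bin 160 x 105 x 75 mm holding couplings; origin under its centre. Leave it.
- coupling_a: Bystander: steel coupling standing, 34 mm diameter, 40 mm high; origin under its centre. Leave it.
- coupling_b: Bystander: steel coupling standing, 42 mm diameter, 46 mm high; origin under its centre. Leave it.
- tape_roll: Bystander: roll of brown tape lying flat, 92 mm diameter, 48 mm high; origin under its centre. Leave it.
- small_carton: Bystander: cardboard box 120 x 100 x 75 mm; origin under its centre. Leave it.
- screwdriver: Bystander: screwdriver lying on the table along its x. Leave it.
- wrench: Bystander: steel wrench lying on the table along its x. Leave it.

How it is judged:
By the outcome, as a careful person would: the job done as asked, in the order asked, and still so for the second after the job is handed in, while the arm keeps its last pose, push and grip.
It also fails if it takes over 64 s, if anything falls off the work surface, if the arm or the gripper's body presses on something with over 40 N, if the wrist force passes 120 N, or if a joint passes its speed limit or range.

### The arm

A 6-joint arm with a two-finger parallel gripper is mounted at the origin on the work surface. World frame = base frame: x ahead of the robot, y to its left, z up, the work surface at z = 0. Lengths are in m, angles in rad, forces in N, time in s.
With the tool pointing down it reaches from about 0.3 to 0.85 m from the base axis. Payload 5.4 kg.
Tool frame: the origin (TCP) lies midway between the tips of the shut fingers; the grasp point (between the pads) lies 19 mm behind it; x points along the fingers, y is the direction in which the jaws open and shut, and the axes are right-handed (so a half turn about x gives the same grasp; the last joint's range is limited). The gripper opens to 85 mm and grips with 20 to 120 N. Pads are 22 mm wide; open, the fingers measure 114 mm over their backs; the gripper's body (76 mm by 85 mm) begins 54 mm behind the grasp point. The pads swing forward as they close: fully open they stand 13 mm farther back than shut.
Start: joints at [-1.314, 0.158, 1.597, -0, 1.386, -0.21], TCP at [0.259, -0.513, 0.201] pointing down, gripper open.
Joint ranges: [-2.91, 2.91], [-0.94, 2.29], [0.18, 2.7], [-1.29, 4.43], [0.17, 2.64], [-3, 3]. Speed limits (rad/s): [2.57, 2.57, 3.14, 3.14, 3.14, 3.14].

### API

Orientations are given as a unit quaternion [x, y, z, w].
In Python, from cell import * gives the robot as it stands.
- The arm moves only by the shell command python3 -m jog 'ROWS' [OPENING] [FORCE]. ROWS is text: rows parted by semicolons, each of 6 numbers parted by spaces: the shift along the tool's x, y, z each as a share of 0.4 m, from -1 to 1, then the turn, a rotation vector about the tool's x, y, z each as a share of pi/2 rad, from -1 to 1. A call has 1 to 20 rows; each row is the pose to reach, as a shift and turn from the pose commanded when the call began, along the tool's axes at that moment; what a row does not reach only later rows make up. A row lasts 1/10 s, in which the tool goes at most 50 mm and 8.59 degrees, less where a joint would pass 70% of its speed; a pose out of reach is approached as far as the arm can. A call with a number of a shift or a turn outside -1 to 1 is refused whole. A call with a gripper value outside its range is refused whole. OPENING is the gripper command: -1 is shut, 1 is fully open, values between are in proportion, set as the call begins (- or left out, the last holds). The fingers move at their own pace and stop on an object; FORCE is the grip in N (left out, the last holds). Time passes only in rows, so rows that repeat a pose let the fingers close. It gives the time, the measured TCP pose, the force and the opening at its end, in the units of the state.
- read_state(): the state, without advancing time (a new reading comes with each control period).
- grab_frame(name): name is "scene" or "top"; returns (picture, depth): 384x512x3 uint8, red, green, blue; 384x512 float32, m along the optical axis (not along the pixel's ray), 0 where there is no reading.
- camera_info(name): a dict with "fx", "fy", "cx", "cy" (pixels), "pose" (4x4, takes a point from camera to world coordinates). Camera axes: x right, y down, z forward; pixel columns grow to the right and rows downward; lengths in m; the calibration is good to about 2 mm. A picture is of the moment at which its call begins. camera_info takes no time and is no camera call.
- finish_job(): hands the job in, once; it reports no verdict.
The state is a dict: "clock": time; "joint_positions": joint angles; "joint_velocities": joint speeds; "tau": joint torques, N m; "tcp_pos": TCP position; "ee_rot": TCP orientation; "force": force on the tool from outside, world axes, zero at the start; "ft_torque": the same for the moment, N m; "opening": opening from 0.0 (shut) to 1.0 (fully open).
Only numpy, scipy, OpenCV 4.12 (cv2) and the standard library are available. Lean on these libraries where they do the work, as an engineer would, in place of code of your own. Each camera call takes 0.05 s, during which the arm holds its last target.

## Working session

There is one attempt and no reset: what is moved stays moved. The work goes in short steps, Python scripts to look and compute and a shell command to move; the robot and the scene stay as the last step left them, time stands still between calls to the robot, and variables do not carry over. Pictures are saved under pics/ and viewed, and the job is handed in when it is done.

```bash
ls; mkdir -p pics
python3 - <<'E'
from cell import *
import cv2,numpy as np
for n in ("scene","top"):
    p,d=grab_frame(n); cv2.imwrite(f"pics/{n}0.png",p[:,:,::-1]); np.save(f"pics/{n}0.npy",d); i=camera_info(n); print(n,i)
print(read_state())
E
```

```text
pics
scene {'fx': 402.9867251339994, 'fy': 402.9867251339994, 'cx': 256.04929614618675, 'cy': 177.46502114488416, 'pose': array([[ 0.88678059,  0.25177546, -0.38759425,  0.97169326],
       [ 0.46178533, -0.5177567 ,  0.72019602, -0.67013278],
       [-0.01935183, -0.81764119, -0.57540281,  0.77147709],
       [ 0.        ,  0.        ,  0.        ,  1.        ]])}
top {'fx': 375.2161334041855, 'fy': 375.2161334041855, 'cx': 257.17723167080834, 'cy': 192.66533278948057, 'pose': array([[ 0.02714966, -0.97570154,  0.21741527,  0.37432846],
       [-0.9996022 , -0.02483711,  0.01336267,  0.02639057],
       [-0.00763801, -0.21769158, -0.97598772,  1.14073028],
       [ 0.        ,  0.        ,  0.        ,  1.        ]])}
{'clock': 0.1, 'joint_positions': array([-1.31411133e+00,  1.58953344e-01,  1.59813518e+00,  1.35244658e-05,
        1.38619390e+00, -2.10104797e-01]), 'joint_velocities': array([ 0.00020173, -0.00107048, -0.0006669 , -0.00086091,  0.00087267,
        0.0003486 ]), 'tau': array([-4.13345533e-04, -3.96991646e+01, -3.32337642e+01, -2.89151158e-04,
        4.23099176e-03, -3.51520328e-06]), 'tcp_pos': array([ 0.25859009, -0.51290249,  0.1999193 ]), 'ee_rot': array([-0.68792562, -0.16413732,  0.68794404, -0.16294257]), 'force': array([0.31003536, 0.64102771, 0.68437081]), 'ft_torque': array([-0.01271262, -0.00866108,  0.01204839]), 'opening': 0.9938039758378804}
```

View pics/scene0.png

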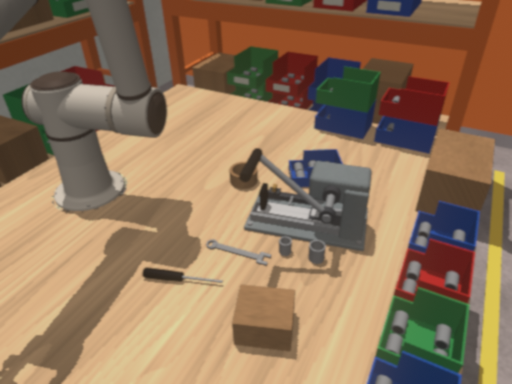

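View pics/top0.png

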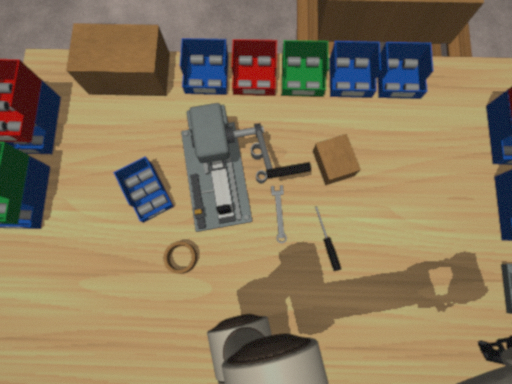

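Run:
```python
import cv2
a=cv2.imread("pics/top0.png")[95:235,170:320]; cv2.imwrite("pics/t0z.png",cv2.resize(a,None,fx=4,fy=4,interpolation=cv2.INTER_CUBIC))
a=cv2.imread("pics/scene0.png")[140:255,230:380]; cv2.imwrite("pics/s0z.png",cv2.resize(a,None,fx=5,fy=5,interpolation=cv2.INTER_CUBIC))
```

```text
(no output)
```

View pics/t0z.png

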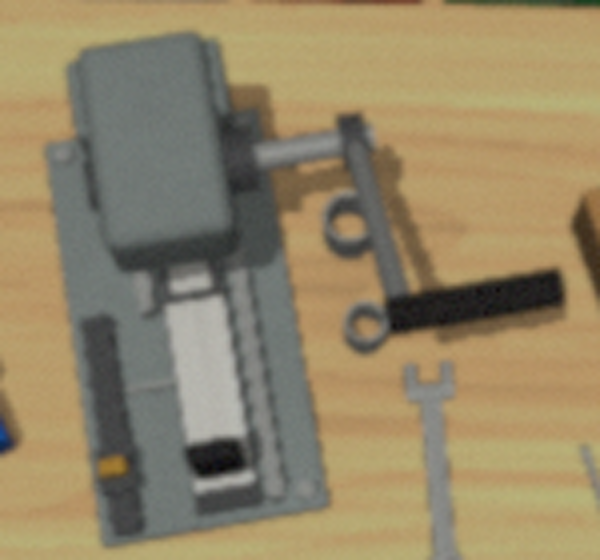

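View pics/s0z.png

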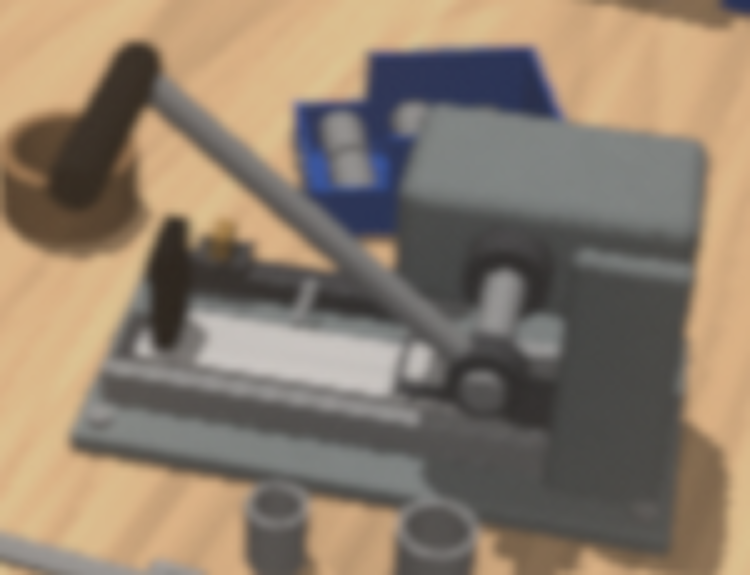

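```bash
cat > h.py <<'E'
import numpy as np, cv2
from cell import *
def ray(n,u,v,z):
    i=camera_info(n);T=i["pose"];d=T[:3,:3]@np.array([(u-i["cx"])/i["fx"],(v-i["cy"])/i["fy"],1]);o=T[:3,3]
    return o+d*(z-o[2])/d[2]
def zt(x,y,z): return ray("top",170+(x+.5)/4-.5,95+(y+.5)/4-.5,z)
def proj(n,P):
    i=camera_info(n);T=i["pose"];c=T[:3,:3].T@(np.asarray(P)-T[:3,3]);return c[0]/c[2]*i["fx"]+i["cx"],c[1]/c[2]*i["fy"]+i["cy"]
E
python3 - <<'E'
from h import *
fl=zt(105,545,.014);fr=zt(327,503,.014);bl=zt(48,145,.014)
print(fl,fr,bl,np.linalg.norm(fl-fr),np.linalg.norm(fl-bl))
a=fl-fr; ang1=np.arctan2(a[1],a[0])-np.pi/2; b=bl-fl; print(ang1,np.arctan2(b[1],b[0]))
im=cv2.imread("pics/top0.png"); 
g=im.max(axis=2)
m=np.zeros_like(g); m[150:185,262:315]=(g[150:185,262:315]<55)
n,l,s,c=cv2.connectedComponentsWithStats(m); print(s,c)
k=np.argmax(s[1:,4])+1; pts=np.argwhere(l==k)[:,::-1].astype(np.float32); r=cv2.minAreaRect(pts);print(r)
bp=cv2.boxPoints(r);print([ray("top",*q,.300).round(4) for q in bp], ray("top",*r[0],.300))
p,d=ray("top",206.,191,.038),ray("top",197.9,211,.057);print("pointer,post",p,d)
# grip top
m=np.zeros_like(g); m[200:216,214:234]=(g[200:216,214:234]<60)
n,l,s,c=cv2.connectedComponentsWithStats(m); print(s,c); print(ray("top",*c[1],.100))
E
```

```text
[0.50274488 0.22321568 0.014     ] [0.53896268 0.0570434  0.014     ] [0.82164276 0.28896121 0.014     ] 0.17007338349284376 0.3256045632664269
0.21459731911473456 0.20331620346408624
[[     0      0    512    384 196266]
 [   267    163     43     15    342]] [[255.44364791 191.53717404]
 [287.83918129 170.16666667]]
((288.18243408203125, 170.15542602539062), (8.266016960144043, 43.045677185058594), 81.02737426757812)
[array([0.6175, 0.0182, 0.3   ]), array([ 0.6363, -0.0806,  0.3   ]), array([ 0.6166, -0.0836,  0.3   ]), array([0.598 , 0.0148, 0.3   ])] [ 0.61705892 -0.03272074  0.3       ]
pointer,post [0.62119426 0.19600698 0.038     ] [0.55628394 0.2134254  0.057     ]
[[     0      0    512    384 196512]
 [   217    205     14      9     96]] [[255.51556648 191.49141528]
 [223.63541667 209.07291667]]
[0.55643323 0.13379445 0.1       ]
```

```bash
cat >> h.py <<'E'
from scipy.spatial.transform import Rotation as Ro
YAW=.207; O=np.array([.659,.155,0]); RP=Ro.from_euler('z',YAW).as_matrix()
def W(x,y,z): return O+RP@np.array([x,y,z])
def goal(P,flip=1,yaw=YAW,verbose=True):
    s=read_state();R=Ro.from_quat(s["ee_rot"]).as_matrix()
    ex=np.array([0,0,-1.]);ey=flip*np.array([np.cos(yaw),np.sin(yaw),0]);G=np.stack([ex,ey,np.cross(ex,ey)],1)
    t=R.T@(P-s["tcp_pos"])/.4; r=Ro.from_matrix(R.T@G).as_rotvec()/(np.pi/2)
    print("shift",t.round(4),"turn",r.round(4),"tcp",s["tcp_pos"].round(4),"f",s["force"].round(2),"t",s["clock"].round(2),"q6",s["joint_positions"][[0,4,5]].round(2),"op",round(s["opening"],3))
E
python3 - <<'E'
from h import *
s=read_state();print(Ro.from_quat(s["ee_rot"]).as_matrix().round(3))
P=W(-.0797,-.178,.36);print(P)
goal(P,1);goal(P,-1);
E
```

```text
[[-0.     0.45  -0.893]
 [ 0.002 -0.893 -0.45 ]
 [-1.    -0.002 -0.   ]]
[ 0.61758487 -0.03558037  0.36      ]Traceback (most recent call last):
  File "<stdin>", line 4, in <module>
  File "h.py", line 16, in goal
    print("shift",t.round(4),"turn",r.round(4),"tcp",s["tcp_pos"].round(4),"f",s["force"].round(2),"t",s["clock"].round(2),"q6",s["joint_positions"][[0,4,5]].round(2),"op",round(s["opening"],3))
                                                                                                       ^^^^^^^^^^^^^^^^
AttributeError: 'float' object has no attribute 'round'
```

```bash
sed -i 's/s\["clock"\].round(2)/round(s["clock"],2)/' h.py
python3 - <<'E'
from h import *
P=W(-.0797,-.178,.36);print(P)
goal(P,1);goal(P,-1);
E
```

```text
[ 0.61758487 -0.03558037  0.36      ]
shift [-0.3986 -0.6624 -1.3386] turn [-8.346e-01 -9.000e-04  7.000e-04] tcp [ 0.2586 -0.5129  0.1999] f [0.31 0.64 0.68] t 0.1 q6 [-1.31  1.39 -0.21] op 0.994
shift [-0.3986 -0.6624 -1.3386] turn [1.1654e+00 8.0000e-04 1.0000e-03] tcp [ 0.2586 -0.5129  0.1999] f [0.31 0.64 0.68] t 0.1 q6 [-1.31  1.39 -0.21] op 0.994
```

```bash
python3 -m jog '-.06 0 -.02 0 0 0; -.13 -.03 -.06 -.04 0 0; -.2 -.06 -.13 -.08 0 0; -.27 -.1 -.21 -.13 0 0; -.33 -.14 -.29 -.18 0 0; -.38 -.18 -.37 -.23 0 0; -.4 -.22 -.45 -.28 0 0; -.4 -.26 -.53 -.33 0 0; -.4 -.3 -.61 -.38 0 0; -.4 -.34 -.69 -.43 0 0; -.4 -.38 -.77 -.48 0 0; -.4 -.42 -.85 -.53 0 0; -.4 -.46 -.92 -.58 0 0; -.4 -.49 -.97 -.62 0 0; -.4 -.5 -1 -.66 0 0; -.4 -.5 -1 -.7 0 0; -.4 -.5 -1 -.74 0 0; -.4 -.5 -1 -.78 0 0; -.4 -.5 -1 -.82 0 0; -.4 -.5 -1 -.835 0 0' -1 40; python3 -c "
from h import *
goal(W(-.0797,-.178,.345))"
```

```text
clock: 2.1
tcp_pos: [0.5258, -0.1547, 0.3603]
ee_rot: [0.445, 0.55, -0.445, 0.549]
force: [-0.4, 0.6, -1.1]
opening: -0.003
shift [ 0.0381  0.2864 -0.2438] turn [ 0.0012 -0.0004  0.0005] tcp [ 0.5258 -0.1547  0.3603] f [-0.4   0.6  -1.13] t 2.1 q6 [-0.51  1.69 -0.72] op -0.003
```

```bash
python3 -m jog '0 .03 -.02 0 0 0; 0 .08 -.06 0 0 0; 0 .14 -.12 0 0 0; 0 .2 -.18 0 0 0; 0 .25 -.22 0 0 0; 0 .28 -.24 0 0 0; 0 .286 -.244 0 0 0; 0 .286 -.244 0 0 0; 0 .286 -.244 0 0 0'
python3 - <<'E'
from h import *
for n in ("scene","top"):
    p,d=grab_frame(n); cv2.imwrite(f"pics/{n}1.png",p[:,:,::-1])
a=cv2.imread("pics/top1.png")[95:235,170:320]; b=cv2.imread("pics/scene1.png")[80:255,210:380]
cv2.imwrite("pics/z1.png",np.hstack([cv2.resize(a,(400,400)),cv2.resize(b,(400,400))]))
goal(W(-.0797,-.178,.33))
E
```

```text
clock: 3.0
tcp_pos: [0.6175, -0.0367, 0.3609]
ee_rot: [0.446, 0.549, -0.446, 0.549]
force: [-0.2, 0.3, -0.9]
opening: -0.001
shift [ 0.0776  0.001  -0.0027] turn [-0.0006  0.0002 -0.0001] tcp [ 0.6174 -0.0367  0.361 ] f [ 0.01  0.64 -0.6 ] t 3.1 q6 [-0.25  1.71 -0.46] op 0.001
```

View pics/z1.png

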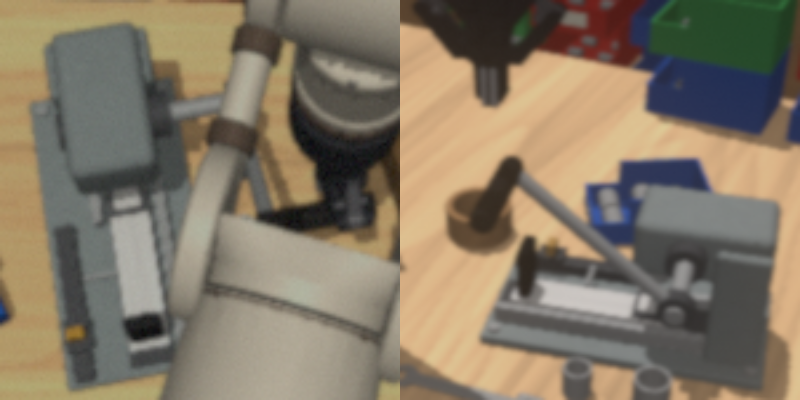

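Run:
```python
from h import *
print(proj("scene",W(-.0797,-.175,.296)),proj("scene",W(-.0797,-.1225,.296)),proj("scene",W(-.0797,-.2275,.296)),proj("scene",read_state()["tcp_pos"]))
im=cv2.imread("pics/scene0.png");g=im.max(axis=2);m=np.zeros_like(g);m[145:185,238:262]=g[145:185,238:262]<60
pts=np.argwhere(m)[:,::-1].astype(np.float32);print(cv2.minAreaRect(pts),len(pts))
```

```text
(np.float64(250.96489974871957), np.float64(163.2917728530551)) (np.float64(257.45481422621043), np.float64(150.96842191575587)) (np.float64(243.8301476119132), np.float64(176.83957147774575)) (np.float64(249.38479864372562), np.float64(137.84790604291695))
((250.09999084472656, 165.3000030517578), (8.497058868408203, 32.64659881591797), 26.56505012512207) 191
```

Run:
```python
from h import *
a=cv2.imread("pics/scene1.png")[70:190,190:310];cv2.imwrite("pics/z2.png",cv2.resize(a,(600,600),interpolation=cv2.INTER_CUBIC))
```

```text
(no output)
```

View pics/z2.png

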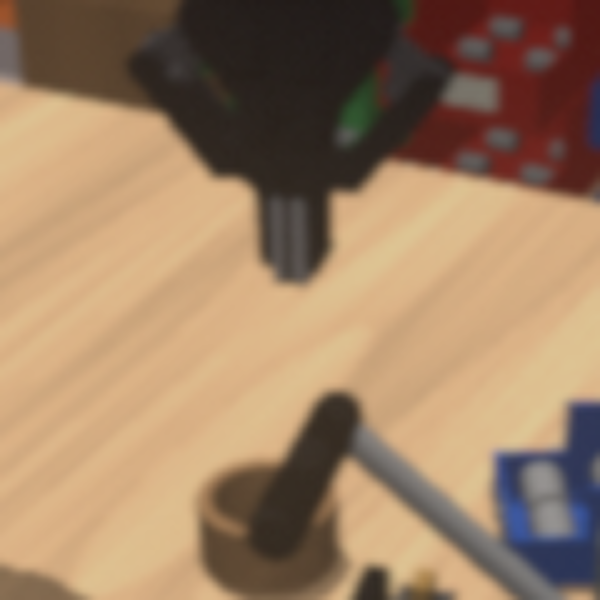

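Run:
```python
from h import *
p,d=grab_frame("scene")
i=camera_info("scene");T=i["pose"]
for (u,v) in [(248,110),(248,115),(248,120),(248,123),(248,125),(248,126),(248,128),(249,138),(250,165)]:
    z=d[v,u];print(u,v,(T[:3,:3]@np.array([(u-i["cx"])/i["fx"]*z,(v-i["cy"])/i["fy"]*z,z])+T[:3,3]).round(3))
```

```text
248 110 [ 0.622 -0.047  0.429]
248 115 [ 0.621 -0.046  0.418]
248 120 [ 0.622 -0.047  0.408]
248 123 [ 0.621 -0.048  0.401]
248 125 [ 0.622 -0.048  0.397]
248 126 [ 0.622 -0.049  0.395]
248 128 [0.266 0.584 0.003]
249 138 [0.305 0.519 0.   ]
250 165 [ 0.627 -0.055  0.308]
```

```bash
python3 -m jog '.03 0 0 0 0 0; .06 0 0 0 0 0; .09 0 0 0 0 0; .11 0 0 0 0 0; .12 0 0 0 0 0; .12 0 0 0 0 0'; python3 -m jog '.01 0 0 0 0 0; .02 0 0 0 0 0;.03 0 0 0 0 0;.03 0 0 0 0 0'; python3 -c "
from h import *
p,d=grab_frame('scene');cv2.imwrite('pics/z3.png',cv2.resize(p[110:230,190:310,::-1],(600,600),interpolation=cv2.INTER_CUBIC))"
```

```text
clock: 3.75
tcp_pos: [0.6174, -0.0357, 0.3118]
ee_rot: [0.445, 0.55, -0.446, 0.549]
force: [-0.3, -0.2, 0.2]
opening: 0.002
clock: 4.15
tcp_pos: [0.6175, -0.0357, 0.3]
ee_rot: [0.445, 0.55, -0.446, 0.549]
force: [-0.2, -0.2, 0.3]
opening: 0.001
```

View pics/z3.png

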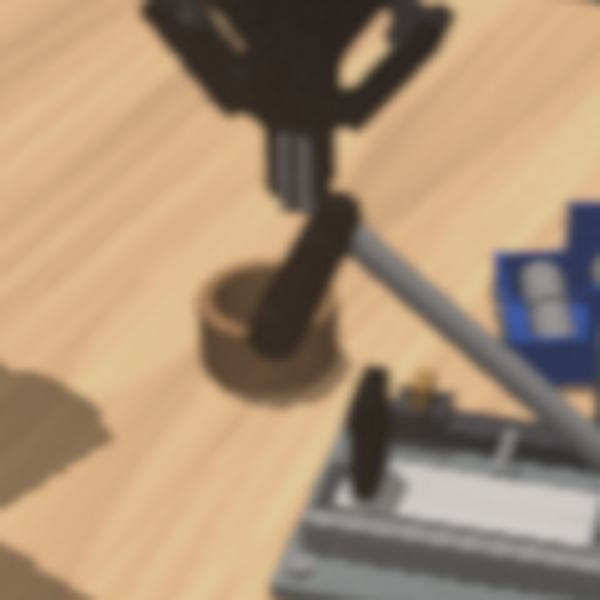

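```bash
python3 -m jog '.02 0 0 0 0 0; .04 0 0 0 0 0; .06 0 0 0 0 0; .08 -.012 0 0 0 0; .08 -.012 0 0 0 0; .08 -.012 0 0 0 0'; python3 -c "
from h import *
p,d=grab_frame('scene');cv2.imwrite('pics/z4.png',cv2.resize(p[110:230,190:310,::-1],(600,600),interpolation=cv2.INTER_CUBIC))
print(RP.T@(read_state()['tcp_pos']-O))"
```

```text
clock: 4.8
tcp_pos: [0.612, -0.0371, 0.27]
ee_rot: [0.445, 0.549, -0.446, 0.549]
force: [-5.7, 0.2, 9.3]
opening: -0.002
[-0.08524406 -0.17832583  0.27019822]
```

View pics/z4.png

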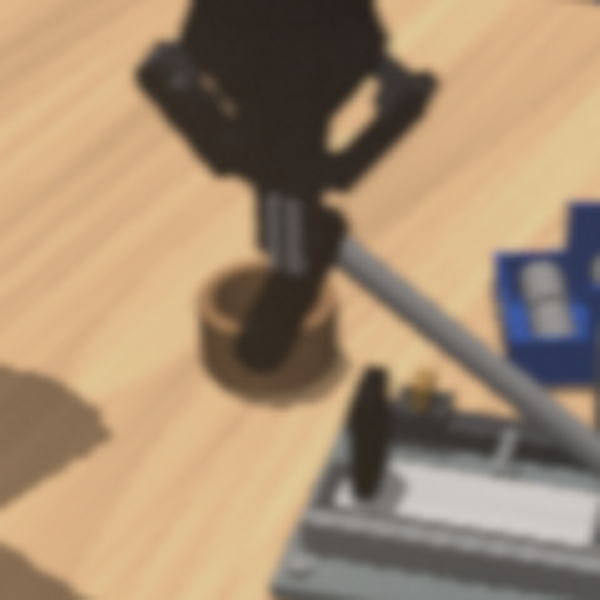

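```bash
python3 -m jog '-.03 0 0 0 0 0; -.05 .02 0 0 0 0; -.05 .03 0 0 0 0; -.03 .03 0 0 0 0; -.015 .03 0 0 0 0;-.015 .03 0 0 0 0'; python3 -m jog '.01 -.005 0 0 0 0;.02 -.01 0 0 0 0; .02 -.01 0 0 0 0';python3 -c "
from h import *
print(RP.T@(read_state()['tcp_pos']-O))"
```

```text
clock: 5.45
tcp_pos: [0.6239, -0.0344, 0.2734]
ee_rot: [0.445, 0.55, -0.446, 0.548]
force: [0.1, 0.5, 3.8]
opening: 0.001
clock: 5.75
tcp_pos: [0.6201, -0.0353, 0.2664]
ee_rot: [0.445, 0.549, -0.446, 0.549]
force: [-1.0, -0.7, 6.4]
opening: -0.005
[-0.07717392 -0.17827242  0.26643359]
```

```bash
python3 -m jog '.02 -.015 0 0 0 0; .04 -.03 0 0 0 0; .055 -.043 0 0 0 0; .075 -.055 0 0 0 0; .097 -.066 0 0 0 0; .12 -.075 0 0 0 0; .141 -.084 0 0 0 0; .141 -.084 0 0 0 0';python3 -c "
from h import *
p,d=grab_frame('scene');cv2.imwrite('pics/z5.png',cv2.resize(p[110:260,190:340,::-1],(600,600),interpolation=cv2.INTER_CUBIC))
print(RP.T@(read_state()['tcp_pos']-O), RP.T@read_state()['force'])"
```

```text
clock: 6.55
tcp_pos: [0.5866, -0.0423, 0.209]
ee_rot: [0.445, 0.55, -0.446, 0.548]
force: [-1.5, -0.7, 8.0]
opening: 0.005
[-0.11117878 -0.17822384  0.20958098] [-1.41516335 -0.08028458  6.32351654]
```

View pics/z5.png

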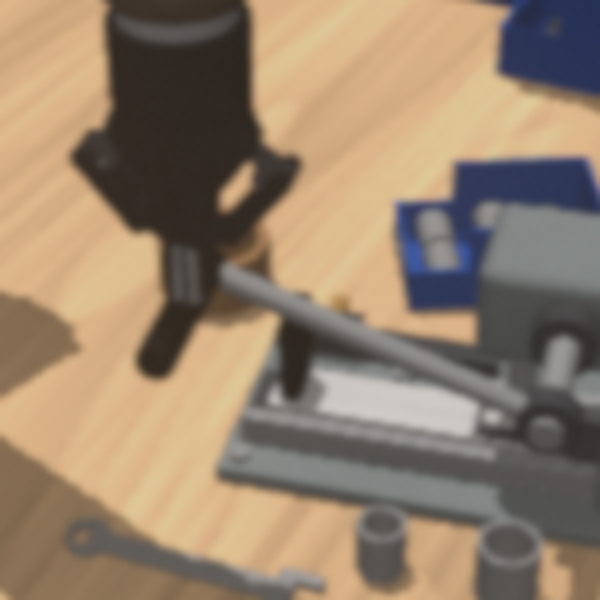

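```bash
python3 -m jog '.02 -.007 0 0 0 0; .046 -.014 0 0 0 0; .07 -.02 0 0 0 0; .0925 -.025 0 0 0 0; .116 -.028 0 0 0 0; .14 -.031 0 0 0 0; .164 -.032 0 0 0 0; .1875 -.033 0 0 0 0; .207 -.033 0 0 0 0; .226 -.032 0 0 0 0; .24 -.031 0 0 0 0; .25 -.03 0 0 0 0; .25 -.03 0 0 0 0';python3 -c "
from h import *
print(RP.T@(read_state()['tcp_pos']-O), RP.T@read_state()['force'])"
python3 -m jog '.006 .001 0 0 0 0; .012 .002 0 0 0 0;.012 .002 0 0 0 0'
python3 -m jog '.006 .0 0 0 0 0; .012 .00 0 0 0 0;.012 .00 0 0 0 0'
```

```text
clock: 7.9
tcp_pos: [0.5737, -0.045, 0.1094]
ee_rot: [0.444, 0.551, -0.447, 0.548]
force: [-6.9, -3.0, 9.6]
opening: 0.002
[-0.12454588 -0.17825624  0.10940278] [-7.3300955  -1.4874032   9.56640287]
clock: 8.2
tcp_pos: [0.5748, -0.0449, 0.1053]
ee_rot: [0.444, 0.55, -0.447, 0.548]
force: [-6.6, -0.8, 10.7]
opening: -0.004
clock: 8.5
tcp_pos: [0.575, -0.0449, 0.104]
ee_rot: [0.444, 0.55, -0.447, 0.548]
force: [-15.8, 0.6, 29.3]
opening: -0.0
```

```bash
python3 -c "
from h import *
p,d=grab_frame('scene');cv2.imwrite('pics/z6.png',cv2.resize(p[110:260,190:340,::-1],(600,600),interpolation=cv2.INTER_CUBIC))
print(RP.T@(read_state()['tcp_pos']-O), RP.T@read_state()['force'])"
```

```text
[-0.12326    -0.17842845  0.10402902] [-15.72221202   2.97040288  29.34328337]
```

View pics/z6.png

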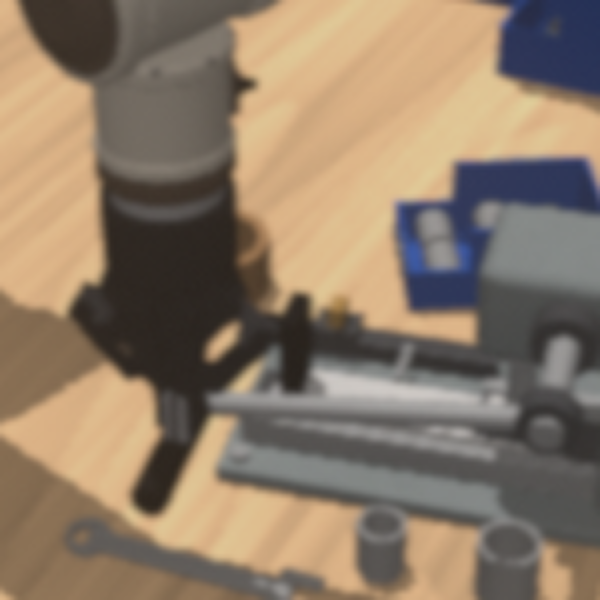

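```bash
python3 -m jog '-.03 0 0 0 0 0; -.07 0 0 0 0 0; -.12 .003 0 0 0 0; -.17 .006 0 0 0 0; -.22 .018 0 0 0 0; -.27 .031 0 0 0 0; -.32 .053 0 0 0 0; -.37 .08 0 0 0 0; -.42 .105 0 0 0 0; -.47 .12 0 0 0 0; -.52 .12 0 0 0 0; -.58 .12 0 0 0 0; -.6 .12 0 0 0 0; -.6 .12 0 0 0 0';python3 -c "
from h import *
p,d=grab_frame('scene');cv2.imwrite('pics/z7.png',cv2.resize(p[110:260,190:340,::-1],(600,600),interpolation=cv2.INTER_CUBIC))
P=W(-.100,0,.25)
for q in (P,W(-.1,0,.345),W(-.1,0,.065)): goal(q)"
```

```text
clock: 9.95
tcp_pos: [0.624, -0.0346, 0.3408]
ee_rot: [0.445, 0.549, -0.446, 0.549]
force: [-0.0, 0.6, -0.2]
opening: -0.001
shift [ 0.2241 -0.0655 -0.4453] turn [ 0.0004 -0.0004  0.001 ] tcp [ 0.6236 -0.0345  0.3395] f [ 0.01 -0.07 -0.83] t 10.0 q6 [-0.25  1.67 -0.46] op 0.002
shift [-0.0134 -0.0659 -0.4454] turn [ 0.0004 -0.0004  0.001 ] tcp [ 0.6236 -0.0345  0.3395] f [ 0.01 -0.07 -0.83] t 10.0 q6 [-0.25  1.67 -0.46] op 0.002
shift [ 0.6866 -0.0648 -0.445 ] turn [ 0.0004 -0.0004  0.001 ] tcp [ 0.6236 -0.0345  0.3395] f [ 0.01 -0.07 -0.83] t 10.0 q6 [-0.25  1.67 -0.46] op 0.002
```

View pics/z7.png

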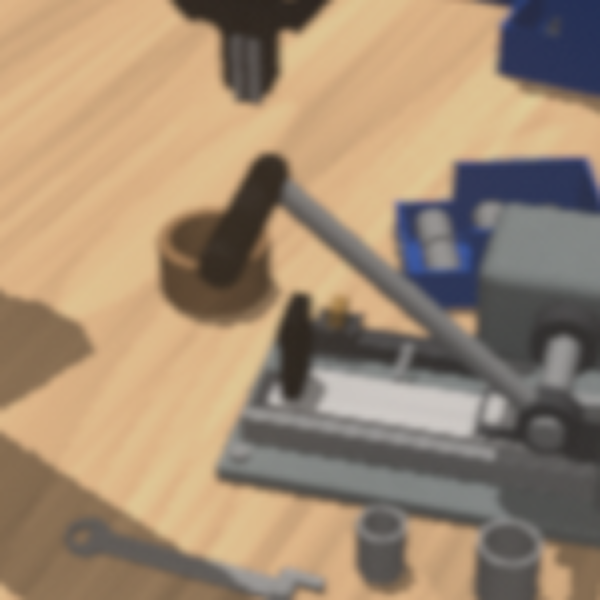

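```bash
python3 -m jog '0 -.01 -.03 0 0 0; 0 -.02 -.07 0 0 0; 0 -.03 -.12 0 0 0; 0 -.04 -.18 0 0 0; 0 -.05 -.24 0 0 0; 0 -.06 -.3 0 0 0; 0 -.065 -.36 0 0 0; 0 -.065 -.41 0 0 0; 0 -.065 -.435 0 0 0; 0 -.065 -.445 0 0 0;.06 -.065 -.445 0 0 0;.12 -.065 -.445 0 0 0;.18 -.065 -.445 0 0 0;.24 -.065 -.445 0 0 0;.28 -.065 -.445 0 0 0;.32 -.065 -.445 0 0 0;.34 -.065 -.445 0 0 0;.34 -.065 -.445 0 0 0' 0.6 40;python3 -c "
from h import *
p,d=grab_frame('scene');cv2.imwrite('pics/z8.png',cv2.resize(p[90:240,210:360,::-1],(600,600),interpolation=cv2.INTER_CUBIC))
q,e=grab_frame('top');cv2.imwrite('pics/z8t.png',cv2.resize(q[95:235,150:300,::-1],(600,560),interpolation=cv2.INTER_CUBIC))
goal(W(-.1,0,.025))
# grip from scene depth
i=camera_info('scene');T=i['pose']
g=p.max(axis=2)
m=(g<50);m[:180]=0;m[212:]=0;m[:,:255]=0;m[:,272:]=0
vv,uu=np.nonzero(m);z=d[vv,uu];C=np.stack([(uu-i['cx'])/i['fx']*z,(vv-i['cy'])/i['fy']*z,z],1)@T[:3,:3].T+T[:3,3]
L=(C-O)@RP;print(len(L),np.percentile(L,[5,50,95],axis=0).round(4))"
```

```text
clock: 11.8
tcp_pos: [0.561, 0.134, 0.2034]
ee_rot: [0.445, 0.55, -0.446, 0.548]
force: [-0.1, 0.4, 0.3]
opening: 0.797
shift [ 0.4512 -0.003  -0.0012] turn [ 0.0003  0.0001 -0.0005] tcp [0.5622 0.1342 0.2055] f [ 0.04  0.06 -0.12] t 11.9 q6 [ 0.03  1.4  -0.18] op 0.802
96 [[-0.1015 -0.0223  0.0533]
 [-0.0949 -0.0189  0.0824]
 [-0.0902 -0.0019  0.1065]]
```

View pics/z8.png

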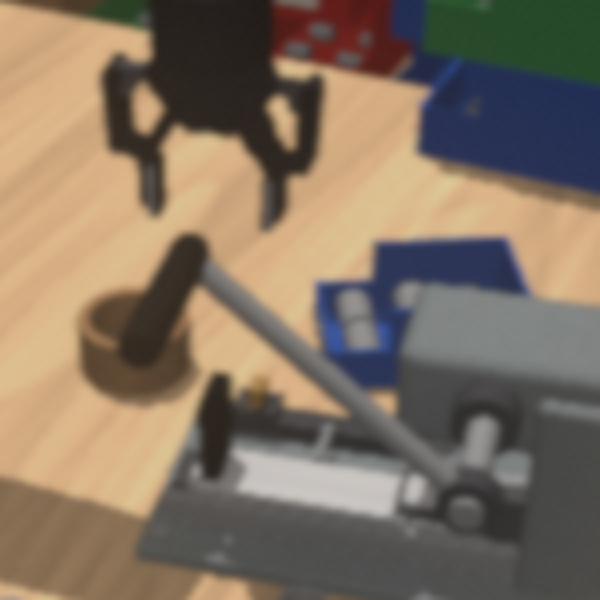

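View pics/z8t.png

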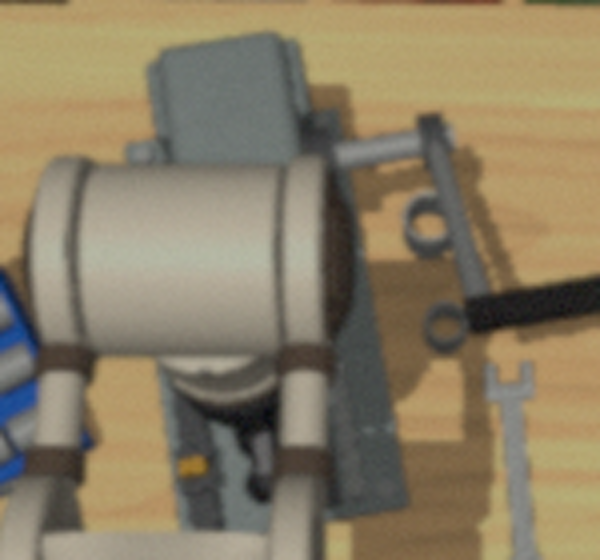

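```bash
python3 -c "
from h import *
e=None
q,e=grab_frame('top');i=camera_info('top');T=i['pose']
for u,v in [(230,157),(234,157),(236,160),(223,187),(225,150),(229,175),(226,207),(195,165)]:
    z=e[v,u];c=T[:3,:3]@np.array([(u-i['cx'])/i['fx']*z,(v-i['cy'])/i['fy']*z,z])+T[:3,3];print(u,v,(RP.T@(c-O)).round(3))
"
```

```text
230 157 [-0.117 -0.054  0.581]
234 157 [-0.115 -0.06   0.569]
236 160 [-0.118 -0.062  0.563]
223 187 [-0.158 -0.034  0.559]
225 150 [-0.106 -0.048  0.583]
229 175 [-0.142 -0.047  0.567]
226 207 [-0.192 -0.034  0.568]
195 165 [-0.119  0.002  0.576]
```

```bash
python3 -m jog '.03 .007 0 0 0 0;.07 .007 0 0 0 0;.12 .007 0 0 0 0;.17 .007 0 0 0 0;.22 .007 0 0 0 0;.26 .007 0 0 0 0;.3 .007 0 0 0 0;.33 .007 0 0 0 0;.34 .007 0 0 0 0;.34 .007 0 0 0 0';python3 -c "
from h import *
p,d=grab_frame('scene');cv2.imwrite('pics/z9.png',cv2.resize(p[90:240,210:360,::-1],(600,600),interpolation=cv2.INTER_CUBIC))
goal(W(-.096,0,.03))"
```

```text
clock: 12.95
tcp_pos: [0.5644, 0.1349, 0.0683]
ee_rot: [0.445, 0.549, -0.446, 0.549]
force: [-0.4, -0.3, 0.6]
opening: 0.803
shift [ 0.0978  0.0002 -0.0008] turn [ 0.0004  0.0001 -0.0004] tcp [0.565  0.135  0.0691] f [ 0.52 -0.14 -0.37] t 13.0 q6 [ 0.03  1.14 -0.18] op 0.801
```

View pics/z9.png

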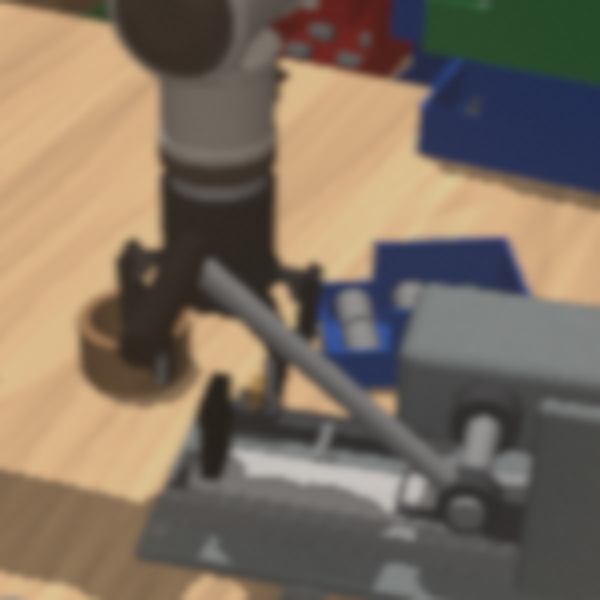

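```bash
python3 -m jog '.02 0 0 0 0 0;.045 0 0 0 0 0;.07 0 0 0 0 0;.09 0 0 0 0 0;.102 0 0 0 0 0;.102 0 0 0 0 0'; python3 -m jog '0 0 0 0 0 0;0 0 0 0 0 0;0 0 0 0 0 0;0 0 0 0 0 0;0 0 0 0 0 0;0 0 0 0 0 0;0 0 0 0 0 0;0 0 0 0 0 0;0 0 0 0 0 0;0 0 0 0 0 0' -1 60;python3 -c "
from h import *
p,d=grab_frame('scene');cv2.imwrite('pics/z10.png',cv2.resize(p[90:240,210:360,::-1],(600,600),interpolation=cv2.INTER_CUBIC))
q,e=grab_frame('top');cv2.imwrite('pics/z10t.png',cv2.resize(q[95:235,150:300,::-1],(600,560),interpolation=cv2.INTER_CUBIC))
print(RP.T@(read_state()['tcp_pos']-O), RP.T@read_state()['force'])"
```

```text
clock: 13.6
tcp_pos: [0.5638, 0.1349, 0.0268]
ee_rot: [0.445, 0.55, -0.446, 0.549]
force: [-0.8, -0.7, 0.2]
opening: 0.804
clock: 14.6
tcp_pos: [0.5613, 0.1342, 0.0285]
ee_rot: [0.443, 0.551, -0.448, 0.547]
force: [-15.8, -4.5, 13.9]
opening: 0.178
[-0.09986107 -0.00023675  0.02846996] [-15.68849468  -0.41986428  14.0940204 ]
```

View pics/z10.png

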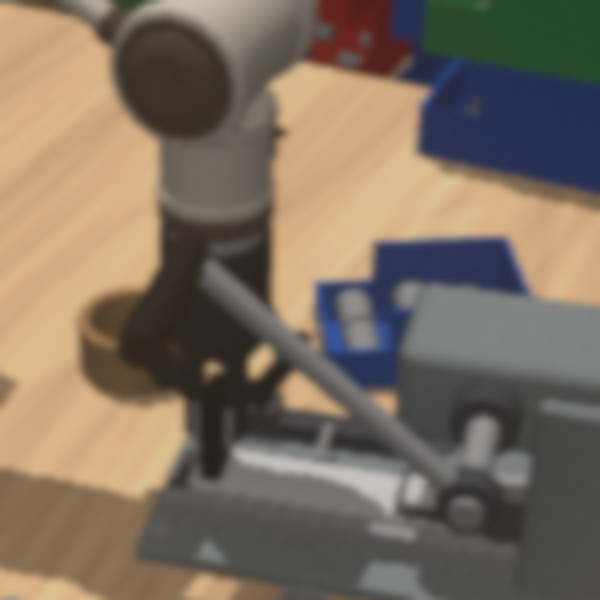

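View pics/z10t.png

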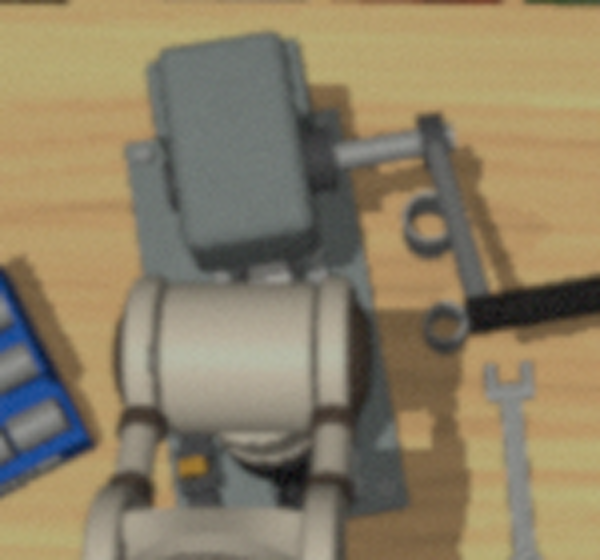

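Run:
```python
from h import *
a=cv2.imread("pics/top0.png").astype(float);b=cv2.imread("pics/top1.png").astype(float);m=(a+b)/2
c=cv2.resize(m[182:220,188:220],None,fx=16,fy=16,interpolation=cv2.INTER_NEAREST);
s0=cv2.imread("pics/scene0.png").astype(float);s1=cv2.imread("pics/scene1.png").astype(float)
d=cv2.resize(((s0+s1)/2)[175:213,262:302],None,fx=16,fy=16,interpolation=cv2.INTER_NEAREST)
cv2.imwrite("pics/p0.png",c);cv2.imwrite("pics/p1.png",d)
print(m[186:198,200:216].mean(axis=2).round(0).astype(int))
sat=m[205:219,190:206]; print((sat[:,:,2]-sat[:,:,0]).astype(int)); print(sat[:,:,2].astype(int))
```

```text
[[ 91 109 114 115 116 118 114 116 114 112 114 113 114 136 168 175]
 [ 90 109 114 116 115 116 114 116 113 114 113 113 116 137 166 175]
 [ 89 108 116 116 114 114 115 115 116 116 115 114 117 133 159 173]
 [ 84 106 113 118 117 115 116 117 117 117 120 119 121 131 150 172]
 [ 76 101 114 117 117 120 122 124 123 125 125 125 123 126 143 169]
 [ 74 100 119 121 121 123 124 122 122 119 116 114 112 110 136 166]
 [ 76 102 118 119 113 114 111 107 105 104 104 110 109 110 133 166]
 [ 69  90 106 110 112 111 112 110 108 107 109 111 113 114 134 166]
 [ 64  90 106 111 112 114 114 114 114 111 114 111 112 114 130 159]
 [ 68  88 111 113 115 116 116 115 115 113 114 112 114 114 124 149]
 [ 71  84 107 115 116 113 114 113 116 115 116 114 116 112 120 143]
 [ 68  74  98 111 114 116 115 113 113 112 114 113 115 114 115 137]]
[[ 71  50  12  -3  -2  -1  -2   0   0   0   0  -2  -1  -1  -2  -3]
 [ 72  54  19   0  -4  -2  -2  -2  -2   0   2  -1  -1  -2  -3  -4]
 [ 74  58  28   5  -1  -1   0  -1   0   0  -1  -1  -1  -5  -1  -3]
 [ 74  60  31   5   0   3   8  14  21  24  18   6   0  -1  -3  -3]
 [ 73  61  31   7  13  32  
[... 1000 characters left out ...]
 131 139 141 149 150 131  94  62  57  70  88]
 [179 173 150 118 123 146 151 154 155 155 138 105  69  63  70  88]
 [181 174 156 120 122 146 149 147 146 147 135 101  71  64  71  84]
 [181 175 159 124 116 126 122 114 110 110 102  83  70  66  63  78]
 [181 178 160 124  98  94  90  81  77  75  74  75  68  65  61  72]
 [182 179 160 123  92  75  72  68  72  71  68  66  67  65  59  72]
 [180 177 159 126 100  78  69  68  67  69  67  67  64  63  67  78]
 [180 175 163 134 104  85  68  64  64  70  66  56  56  59  72  95]
 [179 176 168 148 114  88  66  59  60  59  60  64  63  61  69  90]][ WARN:0@0.579] global loadsave.cpp:1063 imwrite_ Unsupported depth image for selected encoder is fallbacked to CV_8U.
```

View pics/p0.png

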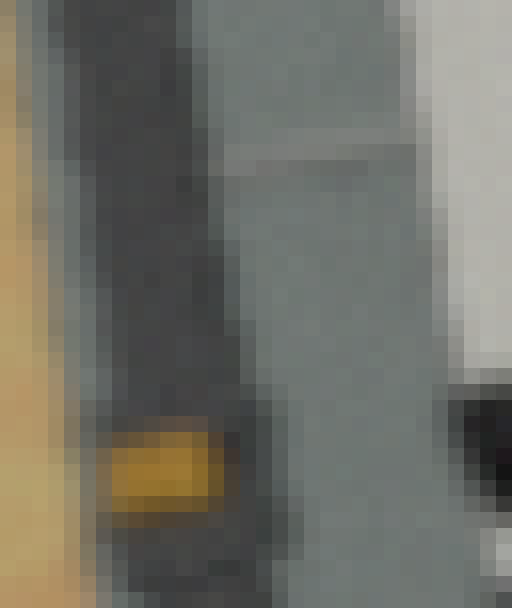

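View pics/p1.png

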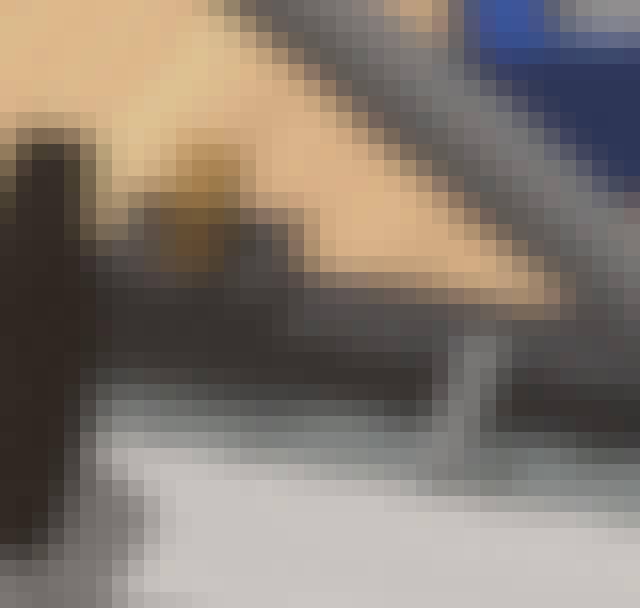

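Run:
```python
from h import *
L=lambda n,u,v,z:RP.T@(ray(n,u,v,z)-O)
a=L("top",206,190.65,.040);b=L("top",197.8,210.85,.057);print(a,b,(a-b)[0])
a=L("scene",290.9,199.5,.040);b=L("scene",274.2,185.2,.057);print(a,b,(a-b)[0])
a=L("scene",271.6,184.5,.057);print(a)
for q in [(-.03,.06,.04),(-.09,.078,.057)]: print(proj("scene",W(*q)),proj("top",W(*q)))
```

```text
[-0.02800236  0.04753072  0.04      ] [-0.0880213   0.07851291  0.057     ] 0.06001894361513835
[-0.02872087  0.04260586  0.04      ] [-0.08715721  0.07676963  0.057     ] 0.05843633833131191
[-0.09555325  0.07832039  0.057     ]
(np.float64(291.662926550683), np.float64(195.89279044002444)) (np.float64(202.0061814501783), np.float64(192.01548652872668))
(np.float64(273.37366532116806), np.float64(184.82781291611354)) (np.float64(198.07084819739362), np.float64(211.47419162275816))
```

```bash
python3 -m jog '-.003 -.01 0 0 0 0;-.003 -.02 0 0 0 0;-.003 -.035 0 0 0 0;-.003 -.05 0 0 0 0;-.003 -.065 0 0 0 0;-.003 -.08 0 0 0 0;-.003 -.095 0 0 0 0;-.003 -.11 0 0 0 0;-.003 -.125 0 0 0 0;-.003 -.14 0 0 0 0;-.003 -.15 0 0 0 0;-.003 -.157 0 0 0 0;-.003 -.16 0 0 0 0;-.003 -.16 0 0 0 0;-.003 -.16 0 0 0 0';python3 -c "
from h import *
p,d=grab_frame('scene');cv2.imwrite('pics/scene11.png',p[:,:,::-1]);cv2.imwrite('pics/z11.png',cv2.resize(p[150:230,240:340,::-1],(800,640)[0:2] if 0 else (750,600),interpolation=cv2.INTER_CUBIC))
q,e=grab_frame('top');cv2.imwrite('pics/top11.png',q[:,:,::-1]);cv2.imwrite('pics/z11t.png',cv2.resize(q[95:235,150:300,::-1],(600,560),interpolation=cv2.INTER_CUBIC))
s=read_state();print(RP.T@(s['tcp_pos']-O), RP.T@s['force'],s['opening'],s['ee_rot'])"
```

```text
clock: 16.2
tcp_pos: [0.5025, 0.122, 0.0285]
ee_rot: [0.446, 0.549, -0.445, 0.549]
force: [8.9, 2.9, -13.2]
opening: 0.178
[-1.59915416e-01 -6.75370749e-05  2.85221868e-02] [  9.08720399   1.18227253 -11.68926069] 0.1811385391493754 [ 0.44620248  0.54873646 -0.44499409  0.54933771]
```

View pics/z11.png

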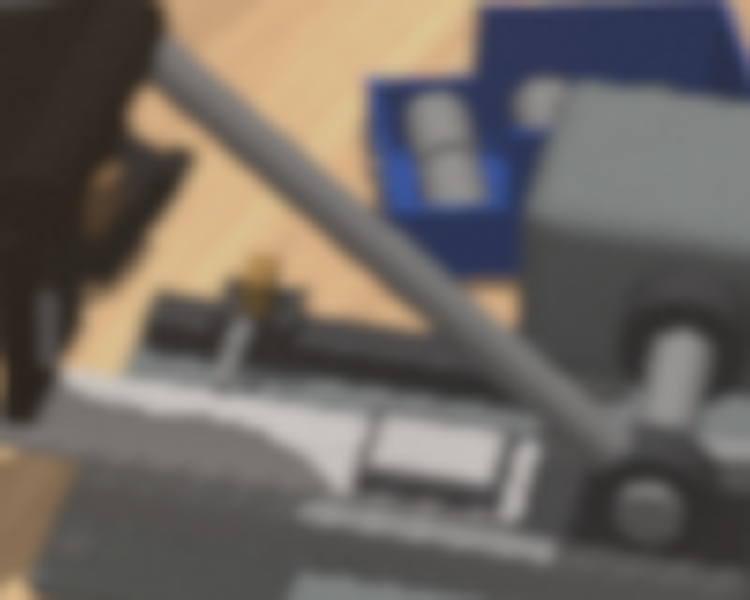

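View pics/z11t.png

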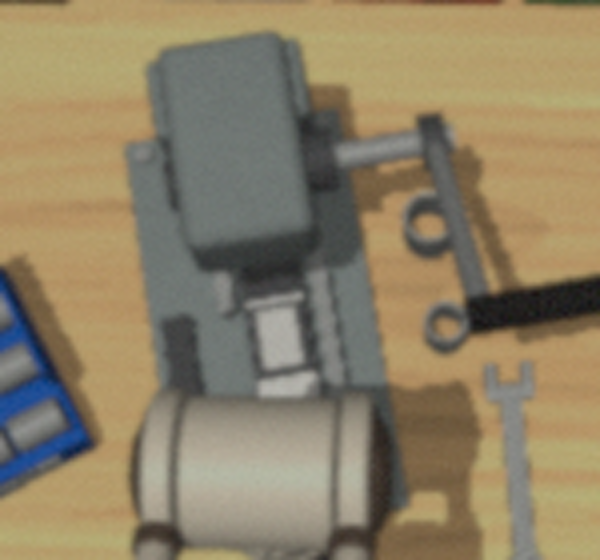

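Run:
```python
from h import *
fr=[grab_frame("scene")[0].astype(float) for _ in range(4)]
m=np.mean(fr,axis=0)
np.save("pics/m12.npy",m)
c=m[180:206,262:284,::-1]
cv2.imwrite("pics/p12.png",cv2.resize(c.clip(0,255).astype(np.uint8),None,fx=22,fy=22,interpolation=cv2.INTER_NEAREST))
print("bright rows192-200"); print(m[188:203,264:280].mean(axis=2).astype(int))
print("R-B"); print((m[182:194,266:282,0]-m[182:194,266:282,2]).astype(int))
```

```text
bright rows192-200
[[158 164 168 169 161 137 105  86  82  83  84  80  82  97 113 123]
 [119 126 133 137 132 114  90  78  74  73  72  67  63  70  80  92]
 [ 87  91  95  99  98  89  80  76  74  72  69  64  60  64  72  83]
 [ 77  78  78  78  75  73  74  77  78  74  68  62  61  66  72  77]
 [ 73  74  74  71  65  63  72  87  91  81  65  58  61  66  69  69]
 [ 64  67  68  65  59  60  80 102 107  88  64  53  56  60  60  60]
 [ 54  56  57  55  54  65  91 112 109  84  59  50  50  51  53  58]
 [ 50  50  50  50  54  73 102 115 101  73  53  48  48  48  50  58]
 [ 59  57  55  54  61  84 109 112  90  62  50  48  48  48  49  52]
 [ 85  82  75  70  77 100 116 109  81  58  51  49  49  48  49  49]
 [113 111 104  97 101 116 121 105  80  65  59  56  55  53  52  51]
 [126 125 122 120 122 126 121 104  88  80  73  70  68  65  63  63]
 [137 134 131 129 128 125 118 108  99  93  90  91  90  87  84  84]
 [160 156 152 145 133 122 120 119 111 103 107 114 115 110 106 107]
 [184 183 181 174 160 147 144 145 139 133 135 138 134 128 124 125]]
R-B
[[79 80 79 77 75 75 77 79 81 82 82 81 81 82 82 81]
 [80 79 77 75 75 76 79 81 83 84 82 81 82 83 83 83]
 [79 77 75 74 75 78 80 84 87 87 82 79 81 82 83 83]
 [77 75 74 75 75 77 79 84 90 87 79 76 80 82 83 83]
 [76 74 74 71 66 68 74 83 86 82 72 72 78 81 82 83]
 [75 74 72 62 49 48 59 71 76 70 59 61 67 70 74 79]
 [67 68 65 51 32 29 44 55 59 52 41 37 39 44 55 70]
 [45 49 47 35 20 22 37 47 48 40 26 16 14 22 43 65]
 [19 23 22 16 12 19 34 43 44 35 19  8  6 17 40 62]
 [ 6  7  7  6  7 14 24 32 35 27 13  6  5 13 32 49]
 [ 4  4  4  5  6  7 10 14 17 15  8  4  4  7 16 26]
 [ 4  5  5  5  4  4  5  6  7  8  6  5  5  4  5  6]]
```

View pics/p12.png

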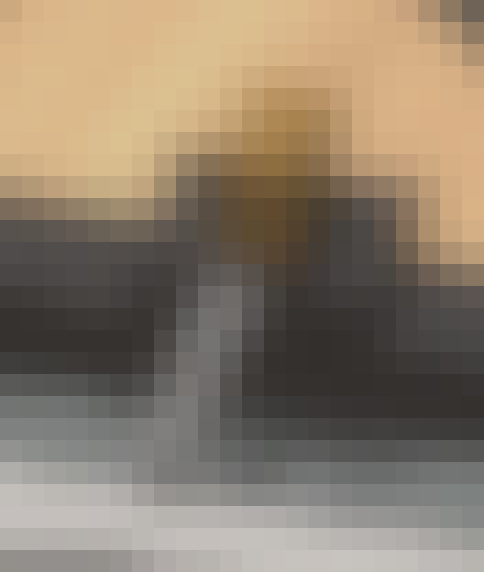

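Run:
```python
from h import *
from scipy.optimize import fsolve
L=lambda n,u,v,z:RP.T@(ray(n,u,v,z)-O)
for z in (.038,.040):
  for q in [(271.64,193),(271.0,195),(270.3,197)]: print(L("scene",*q,z))
for y in (.076,.078):
  for q in [(273.45,190),(273.5,189),(273.5,191),(274.2,185.2)]:
    print(y,q,fsolve(lambda a:np.array(proj("scene",W(a[0],y,a[1])))-q,[-.09,.05]))
s=read_state();print(RP.T@(s['tcp_pos']-O), RP.T@s['force'])
```

```text
[-0.09128332  0.06171626  0.038     ]
[-0.09078445  0.05173361  0.038     ]
[-0.09046393  0.04183799  0.038     ]
[-0.09066239  0.05917085  0.04      ]
[-0.09016489  0.04921542  0.04      ]
[-0.08984524  0.03934679  0.04      ]
0.076 (273.45, 190) [-0.08917939  0.03921288]
0.076 (273.5, 189) [-0.08904587  0.04300689]
0.076 (273.5, 191) [-0.08900271  0.03546252]
0.076 (274.2, 185.2) [-0.08697579  0.05757971]
0.078 (273.45, 190) [-0.08965547  0.03766767]
0.078 (273.5, 189) [-0.08952167  0.04146969]
0.078 (273.5, 191) [-0.08947842  0.0339094 ]
0.078 (274.2, 185.2) [-0.08744723  0.05607325]
[-1.59897681e-01 -9.40225265e-05  2.85374136e-02] [  7.60810643   1.76661355 -12.70534761]
```

Run:
```python
from h import *
L=lambda n,u,v,z:RP.T@(ray(n,u,v,z)-O)
m0=(cv2.imread("pics/scene0.png").astype(float)+cv2.imread("pics/scene1.png"))/2
m1=np.load("pics/m12.npy")
def cen(m,v,u0,half=5):
    us=np.arange(u0-half,u0+half+1);r=m[v,us].mean(axis=1)
    # fit gaussian + linear
    from scipy.optimize import curve_fit
    f=lambda u,A,c,s,b,k:A*np.exp(-(u-c)**2/2/s**2)+b+k*(u-u0)
    p,_=curve_fit(f,us,r,[50,u0,1.3,50,0]);return p[1],p[2]
for nm,m,rows in (("home",m0,[(196,292),(197,291),(198,291),(199,291),(200,290)]),("now",m1,[(193,272),(194,271),(195,271),(196,271)])):
    for v,u in rows:
        try:
            c,s=cen(m,v,u,4);print(nm,v,c.round(2),s.round(2),L("scene",c,v,.038).round(4))
        except Exception as e: print(nm,v,e)
# post colour in home & now, silhouette, R-B over clamp rows
for nm,m in (("home",m0[:,:,::-1]),("now",m1)):
    for v in (188,189,190,191):
        r=(m[v,268:280,0]-m[v,268:280,2]); r=r-np.minimum.accumulate(r)*0-min(r[0:4].min(),r[8:].min()); r=r.clip(0); r[:2]=0;r[9:]=0
        print(nm,v,(r*np.arange(268,280)).sum()/r.sum())
```

```text
home 196 291.48 1.35 [-0.0309  0.0619  0.038 ]
home 197 291.26 1.38 [-0.0306  0.057   0.038 ]
home 198 291.0 1.38 [-0.0303  0.0522  0.038 ]
home 199 290.7 1.44 [-0.0302  0.0473  0.038 ]
home 200 290.42 1.4 [-0.03    0.0425  0.038 ]
now 193 271.69 1.27 [-0.0911  0.0618  0.038 ]
now 194 271.44 1.39 [-0.0907  0.0568  0.038 ]
now 195 271.0 1.43 [-0.0908  0.0517  0.038 ]
now 196 270.62 1.39 [-0.0907  0.0467  0.038 ]
home 188 273.8511627906977
home 189 273.45296167247386
home 190 273.3858024691358
home 191 273.3565891472868
now 188 273.8100686498856
now 189 273.45060658578853
now 190 273.40552995391704
now 191 273.47639484978544
```

Run:
```python
from h import *
m=(cv2.imread("pics/top0.png").astype(float)+cv2.imread("pics/top1.png"))/2
rb=m[:,:,2]-m[:,:,0]
def edge(line,thr):  # first crossing with interp
    for k in range(len(line)-1):
        if (line[k]-thr)*(line[k+1]-thr)<=0 and line[k]!=line[k+1]: return k+(thr-line[k])/(line[k+1]-line[k])
def fit(P):
    P=np.array(P);d=P[-1]-P[0];ok=np.ones(len(P),bool)
    for _ in range(4):
        c=P[ok].mean(0);_,_,V=np.linalg.svd(P[ok]-c);r=np.abs((P-c)@V[1]);ok=r<max(2*np.median(r),.0006)
    return c,V[0],ok.sum()
# left edge of base (z .014) rows 150-222 ; wood->grey
L=[]
for v in range(150,222):
    u0=183+(v-132)*(196-182)/(231-132)
    k=edge(rb[v,int(u0)-6:int(u0)+7],38)
    if k is not None: L.append(ray("top",int(u0)-6+k,v,.014)[:2])
c,d,n=fit(L);print("left",c,np.arctan(d[1]/d[0]),n)
# front edge: columns 200..248
F=[]
for u in range(200,248):
    v0=230.5-(u-196.5)*(10.5/55)
    k=edge(rb[int(v0)-6:int(v0)+7,u],38)
    if k is not None: F.append(ray("top",u,int(v0)-6+k,.014)[:2])
c,d,n=fit(F);print("front",c,-np.arctan(d[0]/d[1]),n)
# shuttle white plate left edge z .035, rows 172-205
g=m.mean(axis=2);S=[];S2=[]
for v in range(173,203):
    u0=212.5+(v-172)*(218-212.5)/(31)
    k=edge(g[v,int(u0)-4:int(u0)+5],145)
    if k is not None: S.append(ray("top",int(u0)-4+k,v,.035)[:2])
c,d,n=fit(S);print("plate",c,np.arctan(d[1]/d[0]),n)
```

```text
left [0.64344452 0.25515263] 0.20677548043133695 72
front [0.51667241 0.14349818] 0.1922525051554623 43
plate [0.63211663 0.1738826 ] 0.2035197429277353 29
```

```bash
python3 -m jog '0 .001 0 0 0 0;0 .002 0 0 0 0;0 .003 0 0 0 0;0 .003 0 0 0 0;0 .003 0 0 0 0;0 .003 0 0 0 0;0 .003 0 0 0 0;0 .003 0 0 0 0'
python3 - <<'E'
from h import *
from scipy.optimize import curve_fit
m=np.mean([grab_frame("scene")[0].astype(float) for _ in range(4)],axis=0)
np.save("pics/m13.npy",m)
for v,u in [(193,272),(194,272),(195,271),(196,271)]:
    us=np.arange(u-4,u+5);r=m[v,us].mean(axis=1)
    p,_=curve_fit(lambda x,A,c,s,b,k:A*np.exp(-(x-c)**2/2/s**2)+b+k*(x-u),us,r,[50,u,1.3,50,0]);print(v,p[1],(RP.T@(ray("scene",p[1],v,.038)-O)).round(4))
cv2.imwrite("pics/z13.png",cv2.resize(m[165:215,245:307,::-1].clip(0,255).astype(np.uint8),None,fx=12,fy=12,interpolation=cv2.INTER_CUBIC))
s=read_state();print(RP.T@(s['tcp_pos']-O), RP.T@s['force'],s['opening'],s['clock'],abs(s['joint_velocities']).max())
E
```

```text
clock: 17.3
tcp_pos: [0.5038, 0.1223, 0.0285]
ee_rot: [0.446, 0.549, -0.445, 0.549]
force: [8.9, 2.3, -12.8]
opening: 0.179
193 272.0427765848262 [-0.0901  0.062   0.038 ]
194 271.8241976677486 [-0.0896  0.0571  0.038 ]
195 271.5079066305622 [-0.0893  0.0521  0.038 ]
196 271.0898918673623 [-0.0894  0.0471  0.038 ]
[-1.58641724e-01 -8.01467757e-05  2.85486946e-02] [  9.08400993   0.98933835 -12.76133236] 0.17956422973332045 17.5 0.0014426888108832108
```

View pics/z13.png

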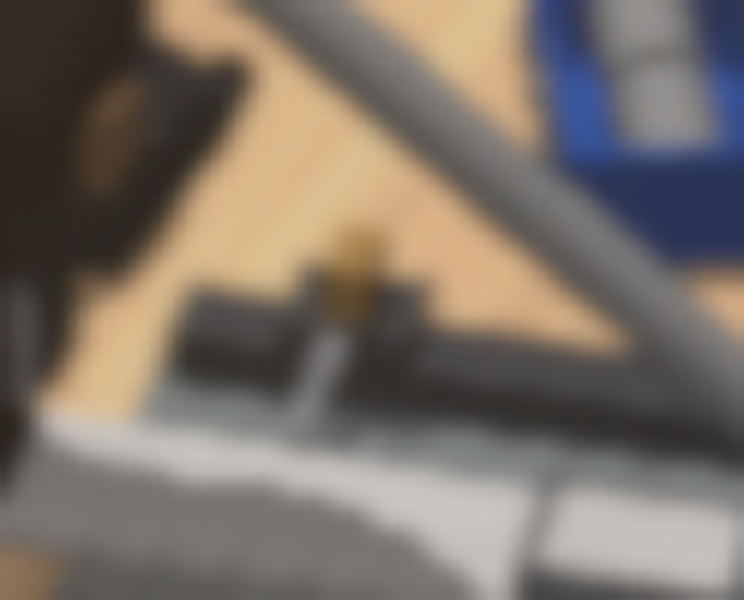

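```bash
python3 -c "
from cell import *
s=read_state();print(s['tcp_pos'],s['opening'],s['clock']);print(finish_job())"
```

```text
[0.50376145 0.12231674 0.02854869] 0.17956422973332045 17.5
the job is handed in; nothing more can be done
None
```

I stamped the tag and handed the job in at 17.5 s, with the gripper still holding the shuttle at the mark. No verdict came back.

- **Lever:** I pushed the crossbar down with shut fingers until the force jumped to about 29 N at the predicted stop height; the picture showed it at the stop. I then followed it back up. The next picture showed it fully raised, with the shuttle still home.
- **Shuttle:** I gripped the upright with a 60 N setting and pulled it about 60 mm. The scene camera showed it slightly past the post, so I eased back 1.25 mm.
- **Final check:** the scene camera put the pointer at press x about -89.6 mm and the post at about -89.3 mm. The arm was still, holding about 9 N against the spring, with the grip unchanged.

**Checks that disagreed:**
- **Mark position:** the scene camera put the mark about 58.5–59 mm from home, while the top camera gave about 59.5–60 mm. I settled near 59 mm, so the alignment is uncertain by about 1 mm. The wrist blocked the top view at the end, so only the scene camera confirmed the final position.
- **Fingertips:** the real fingertips were about 31–33 mm behind the reported TCP, both by depth and by where they touched the bar. I set working heights from contact and pictures instead.
- **Bystanders:** I never touched the other items on the bench, and the pictures along the way showed nothing moved. I didn't measure their positions separately.

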